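# Put the chargers away in the latched case

### The arm

A 7-joint arm with a two-finger parallel gripper is mounted at the origin on the work surface. World frame = base frame: x ahead of the robot, y to its left, z up, the work surface at z = 0. Lengths are in m, angles in rad, forces in N, time in s.
With the tool pointing down it reaches from about 0.4 to 0.85 m from the base axis. Payload 4.5 kg.
Tool frame: the origin (TCP) lies between the finger pads; the fingertips stand r.tip_reach ahead of it and the grasp point (between the pads) lies 3 mm ahead of it (r.tip_reach is the distance from the TCP to the fingertips, in m); z points along the fingers, y is the line along which they close (so a half turn about z gives the same grasp; the last joint's range is limited). The gripper opens to 88 mm and grips with 3 to 60 N. Pads are 18 mm wide; open, the fingers measure 123 mm over their backs; the gripper's body (75 mm by 187 mm) begins 45 mm behind the grasp point.
Start: joints at [-1.079, 0.689, -0.195, 1.565, 0.157, 0.902, -0.215], TCP at [0.276, 0.561, 0.261] pointing down, gripper open.
Joint ranges: [-3.01, 3.01], [-0.46, 2.08], [-1.47, 1.51], [0.13, 2.56], [-1, 4.14], [0.04, 2.09], [-2.66, 2.66]. Speed limits (rad/s): [2.57, 2.57, 3.14, 3.14, 3.14, 3.14, 3.14].

### API

Orientations are given as a unit quaternion [x, y, z, w].
In Python, from plant import r gives the robot as it stands.
- The arm moves only by the tool step_arm, never from a script. Its argument "motion" is a list of rows, each an object with "dp": the shift along the tool's x, y, z in mm, a list of three; "twist": the turn, a rotation vector about the tool's x, y, z in rad, a list of three; "hand": the opening, from -1 (shut) to 1 (fully open). In form: [{"dp": [dx, dy, dz], "twist": [rx, ry, rz], "hand": hand}, ...]. A call has 1 to 5 rows; each row is the pose to reach, as a shift and turn from the pose commanded when the call began, along the tool's axes at that moment; what a row does not reach only later rows make up. A row lasts 1/8 s, in which the tool goes at most 62.5 mm and 10.7 degrees, less where a joint would pass 70% of its speed; a pose out of reach is approached as far as the arm can. A call with a gripper value outside its range is refused whole. The fingers move at their own pace and stop on an object; "force" is the grip in N (left out, the last holds). Time passes only in rows, so rows that repeat a pose let the fingers close. It gives the time, the measured TCP pose, the force, the opening and the grip force at its end, in the units of the state.
- r.get_state(): the state, without advancing time (a new reading comes with each control period).
- r.snapshot(name): name is "scene" or "side" or "wrist"; returns a dict with "pixels" (480x640x3 uint8, red, green, blue), "depth" (480x640 float32, m along the optical axis (not along the pixel's ray), 0 where there is no reading), "fx", "fy", "cx", "cy" (pixels), "xyz" and "orientation" of the camera in the world; the wrist camera has in their place "mount" (4x4, takes a point from camera to tool coordinates, whose origin is the TCP and whose axes are the flange's). Camera axes: x right, y down, z forward; pixel columns grow to the right and rows downward; lengths in m; the calibration is good to about 2 mm. The wrist camera is an equidistant fisheye: a pixel r from the principal point sees the ray r / f radians off the axis. A picture is of the moment at which its call begins: read the wrist's pose just before it.
- r.finish_job(): hands the job in; it is judged then, once.
Trained networks look in the newest picture that a camera, given by its name, has taken for a name from the list of things; names that differ only in an ending like _2 or _b are one class to them, and where a whole thing is asked for, a point or a joint stands for the part that bears it (a point fixed in the world has none). Each returns a list of dicts, best first, with "score" (0 to 1); they miss things now and then, are a little off and sometimes report something else, mostly with a low value. They report only what shows in the picture. A call takes as long as a camera call.
- r.search_frame(camera, thing): "at" ([x, y, z] in m, in the coordinates of the camera as it stood for that picture, good to about 4 mm: the middle of the surface that is visible of it).
The state is a dict: "clock": time; "q": joint angles; "qd": joint speeds; "joint_torque": joint torques, N m; "tool_pos": TCP position; "eef_rot": TCP orientation; "contact_force": force on the tool from outside, world axes, zero at the start; "moment": the same for the moment, N m; "opening": opening from 0.0 (shut) to 1.0 (fully open); "finger_force": force on a finger pad.
Only numpy, scipy, OpenCV 4.12 (cv2) and the standard library are available. Lean on these libraries where they do the work, as an engineer would, in place of code of your own. Each camera call takes 0.05 s, during which the arm holds its last target. There are 200 camera calls.

### The job

Clear the charging corner of the kitchen worktop: swing the latch lever of the storage case free and open its lid wide, pull every charger that is plugged into the socket strip and put it in the case, together with every power bank lying on the worktop. Then shut the lid fully and swing the latch lever back over it. The round night light stays plugged in where it is, and leave the other kitchen things where they stand.

Things in the scene. Friction and masses are not known exactly. Their poses are not given: they have to be found in the camera images.
- strip: White socket strip screwed to the worktop, 318 x 75 mm, 45 mm high; it cannot move. Origin: centre of its underside; x across it (away from the robot at yaw 0), y along it. It and the case change sides (left or right of the robot) from start to start.
- strip_top (a point): Middle of the strip's top face. Four sockets face straight up on its middle line, at y = -114, -38, 38 and 114 mm. In each, two sprung contacts snap over the pins of a plug: it takes about 8 to 15 N straight up to get past them in the first 8 mm; then the plug lifts free.
- laptop_charger: White block charger, 44 mm thick (x), 62 mm wide (y), 62 mm high (z), 0.16 kg. No cable. Two steel pins 19 mm long under it, pushed home in a socket at the start. Origin: centre of its underside (the face with the pins), so at the start on the strip's top face; z to its top, x its thin side, y its wide side.
- phone_charger: Black block charger, 36 mm thick (x), 50 mm wide (y), 68 mm high (z), 0.09 kg. No cable. Two steel pins 19 mm long under it, pushed home in a socket at the start. Origin: centre of its underside (the face with the pins), so at the start on the strip's top face; z to its top, x its thin side, y its wide side.
- cell_charger: Black charger with two battery cells in its front, 40 mm thick (x), 66 mm wide (y), 76 mm high (z), 0.18 kg. No cable. Two steel pins 19 mm long under it, pushed home in a socket at the start. Origin: centre of its underside (the face with the pins), so at the start on the strip's top face; z to its top, x its thin side, y its wide side.
- night_light: Round plug-in night light with a glass dome, 60 mm across, 56 mm high, plugged into one socket of the strip. It stays there. Origin: centre of its underside, on the strip's top face.
- long_bank: Black power bank lying flat on the worktop on the robot's side of the strip, 56 mm (x) by 120 mm (y), 22 mm thick (z), 0.24 kg. Origin: centre of its underside.
- short_bank: White power bank lying flat on the worktop on the robot's side of the strip, 50 mm (x) by 92 mm (y), 26 mm thick (z), 0.24 kg. Origin: centre of its underside.
- case_in (a point): Centre of the inner floor, 5 mm above the worktop, of the grey storage case, which is fixed. Inside: 200 mm (x) by 252 mm (y), 103 mm deep; walls 5 mm thick, ending 108 mm above the worktop. x points away from the robot to the hinge side at yaw 0, y along the case. Front face, with the latch in its middle: x = -105 mm; hinge: x = +105 mm.
- lid (a joint): Angle of the case's lid, rad: 0 shut, 1.65 fully open (a little past upright, at its stop). It opens upward about the hinge along the case's far side. The hinge is stiff: the lid stays at any angle; it takes 4 to 6 N at the handle to lift, 1 to 4 N at its free edge to push over or shut.
- lid_hinge (a point): Middle of the lid's hinge line, at the lid's underside, 108 mm above the worktop. Turns with the lid; lid shut: x points away from the robot. The lid is a plate 10 mm thick, 262 mm wide, running 213 mm from the hinge towards the robot (-x); in the middle of its free edge a 70 mm wide tongue runs on to 228 mm, for the latch.
- lid_handle (a point): Middle of the lid's carrying handle: a round black bar, 14 mm thick, 110 mm long along the case's y axis, on two posts; its centre is 36 mm above the lid's top face and 160 mm from the hinge line. Moves with the lid.
- latch (a joint): Angle of the latch lever, rad: 0 upright and hooked over the lid's tongue (the lid is then locked), 0.6 leaning out towards the robot, at its stop. From about 0.3 on the lid is free. The lever stays where it is left; it takes about 1 N at its tab to swing.
- latch_pin (a point): Middle of the latch lever's hinge pin, 63 mm above the worktop, 7 mm in front of the middle of the case's front face; the pin runs along the case's y axis. The lever, 44 mm wide, swings about it out and down, away from the case. This frame turns with the lever.
- latch_tab (a point): Top end of the lever's thumb tab, 100 mm above the pin and 15 mm in front of it: a black plate 44 mm wide (y), 8 mm thick (x), ending 45 mm above the lid's top when hooked; behind it, from 10 mm above the lid's top, there is free room. A finger behind it drags it out towards the robot; a finger in front pushes it back upright.
- mug: Red enamel mug, 82 mm across, 80 mm high. Bystander.
- pepper_mill: Dark wooden pepper mill, 56 mm across, 168 mm high. Bystander.
- soap_bottle: Amber bottle, 60 mm across, 170 mm high. Bystander.
- sugar_jar: White jar with a steel lid, 84 mm across, 120 mm high. Bystander.
- egg_cup: White china egg cup, 52 mm across, 55 mm high. Bystander.

How it is judged:
By the outcome, as a careful person would: the job done as asked, in the order asked, and still so for the second after the job is handed in, with the robot touching nothing.
Of laptop_charger, phone_charger, cell_charger only 2 to 3 are there at a start; the rules pass over those that are not, and their reading is None.
Of long_bank, short_bank only 1 to 2 are there at a start; the rules pass over those that are not, and their reading is None.
At some moment in a run one of long_bank, short_bank may be knocked a few centimetres aside while the robot is not near it.
Once in a run the grip may slacken for a moment while it holds something.
It also fails if it takes over 210 s, if anything falls off the work surface, if the arm or the gripper's body presses on something with over 40 N, if the wrist force passes 120 N, or if a joint passes its speed limit or range.

## Working session

There is one attempt and no reset: what is moved stays moved. The work goes in short steps, Python scripts to look and compute and a tool call to move; the robot and the scene stay as the last step left them, time stands still between calls to the robot, and variables do not carry over. Pictures are saved under pics/ and viewed, at most 14 in all, crops included, and the job is handed in when it is done.

Besides the shell and the picture viewer there is one more tool, called after ">>>" as a command line: name --argument value ..., lists and objects as JSON in quotes. step_arm: Moves the arm, as the interface text tells. Its arguments: {"type":"object","properties":{"motion":{"type":"array"},"force":{"type":"number"}},"required":["motion"]}

```bash
mkdir -p pics; ls; cat > h.py <<'E'
import numpy as np, cv2
from scipy.spatial.transform import Rotation as R
from plant import r
def T(s): return np.array(s["tool_pos"]), R.from_quat(s["eef_rot"])
def snap(cam):
    s=r.get_state(); p=r.snapshot(cam); return s,p
def cam2w(s,p,at):
    at=np.array(at)
    if "mount" in p:
        m=np.array(p["mount"]); a=m[:3,:3]@at+m[:3,3]; t,q=T(s); return t+q.apply(a)
    return np.array(p["xyz"])+R.from_quat(p["orientation"]).apply(at)
def cloud(p):
    d=p["depth"]; v,u=np.mgrid[:480,:640]
    c=np.stack([(u-p["cx"])/p["fx"]*d,(v-p["cy"])/p["fy"]*d,d],-1)
    w=R.from_quat(p["orientation"]).apply(c.reshape(-1,3)).reshape(480,640,3)+np.array(p["xyz"])
    w[d==0]=np.nan; return w
def save(n,p): cv2.imwrite(f"pics/{n}.png",p["pixels"][:,:,::-1])
def rel(target,yaw=None):
    s=r.get_state(); t,q=T(s); print("dp mm",np.round(q.inv().apply(np.array(target)-t)*1000,1))
E
python3 - <<'E'
from h import *
np.set_printoptions(precision=3,suppress=True)
print(r.tip_reach, {k:np.round(v,3) for k,v in r.get_state().items()})
names="strip laptop_charger phone_charger cell_charger night_light long_bank short_bank lid lid_handle latch latch_tab case_in mug pepper_mill soap_bottle sugar_jar egg_cup".split()
for c in ("scene","side"):
    s,p=snap(c); save(c+"0",p); print(c,p["xyz"],p["orientation"])
    for n in names:
        try:o=r.search_frame(c,n)
        except Exception as e: print(n,e); continue
        print(n,[(round(x["score"],2),np.round(cam2w(s,p,x["at"]),3)) for x in o[:3]])
E
```

```text
pics
0.022 {'clock': np.float64(0.0), 'q': array([-1.079,  0.69 , -0.195,  1.566,  0.157,  0.902, -0.215]), 'qd': array([-0.001, -0.   , -0.002,  0.001, -0.002,  0.001, -0.   ]), 'joint_torque': array([ -0.001, -52.756,  -1.267, -15.343,  -0.053,   0.007,   0.   ]), 'tool_pos': array([0.276, 0.56 , 0.26 ]), 'eef_rot': array([ 0.227,  0.974, -0.001, -0.   ]), 'contact_force': array([-0.229,  0.422,  0.022]), 'moment': array([-0.042,  0.006,  0.075]), 'finger_force': np.float64(0.0), 'opening': np.float64(1.003)}
scene [1.035 0.597 1.362] [ 0.319  0.909 -0.254 -0.089]
strip [(0.7, array([ 0.632, -0.119,  0.04 ])), (0.5, array([0.408, 0.204, 0.139])), (0.19, array([0.37 , 0.019, 0.052]))]
laptop_charger [(0.62, array([ 0.576, -0.479,  0.091]))]
phone_charger [(0.74, array([ 0.623, -0.228,  0.105]))]
cell_charger [(0.94, array([ 0.617, -0.149,  0.112]))]
night_light []
long_bank [(0.8, array([ 0.481, -0.286,  0.017]))]
short_bank [(0.53, array([ 0.772, -0.065,  0.101]))]
lid [(0.67, array([0.533, 0.202, 0.118]))]
lid_handle [(0.61, array([0.538, 0.202, 0.116]))]
latch [(0.44, array([0.40
[... 931 characters left out ...]
095]))]
short_bank []
lid [(0.64, array([0.524, 0.162, 0.119]))]
lid_handle [(0.87, array([0.531, 0.158, 0.121])), (0.38, array([ 0.596, -0.181,  0.106]))]
latch [(0.54, array([0.403, 0.18 , 0.113]))]
latch_tab [(0.55, array([0.406, 0.177, 0.11 ])), (0.43, array([0.363, 0.005, 0.045]))]
case_in [(0.76, array([0.504, 0.1  , 0.116]))]
mug [(0.6, array([0.761, 0.027, 0.049])), (0.32, array([ 0.585, -0.258,  0.04 ]))]
pepper_mill [(0.93, array([ 0.755, -0.098,  0.087])), (0.38, array([ 0.474, -0.305,  0.02 ]))]
soap_bottle [(0.74, array([0.464, 0.519, 0.078]))]
sugar_jar [(0.65, array([ 0.542, -0.525,  0.089])), (0.38, array([0.525, 0.161, 0.12 ]))]
egg_cup [(0.95, array([0.362, 0.004, 0.05 ]))]
```

View pics/scene0.png

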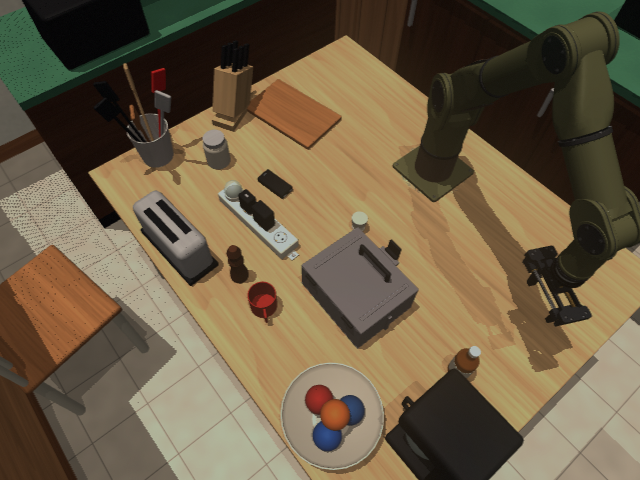

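View pics/side0.png

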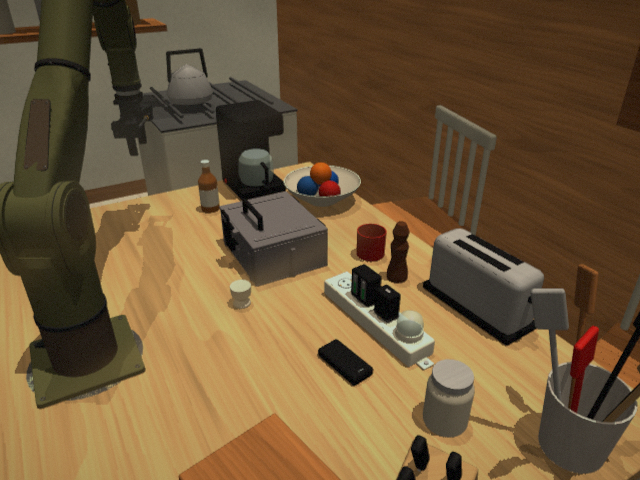

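The scene view shows the case at (360,285), with its latch tab at (393,248). The strip, from (225,190) to (295,255), carries the night light, phone charger and cell charger, and its last socket is empty. The long bank is at (275,183). The side view agrees: there is no laptop charger and no short bank. Next I fit the poses from depth.

```bash
cat > fit.py <<'E'
from h import *
np.set_printoptions(precision=4,suppress=True)
def rect(W,lo,hi,x,y,name):
    P=W.reshape(-1,3); P=P[np.isfinite(P).all(1)]
    m=(P[:,2]>lo)&(P[:,2]<hi)&(P[:,0]>x[0])&(P[:,0]<x[1])&(P[:,1]>y[0])&(P[:,1]<y[1]); P=P[m]
    if len(P)<20: print(name,len(P)); return
    c,s,a=cv2.minAreaRect((P[:,:2]*1000).astype(np.float32)); print(name,len(P),"c",np.round(c,1),"size",np.round(s,1),"ang",round(a,1),"z",np.median(P[:,2]).round(4))
if __name__=="__main__":
  for c in("scene","side"):
    s,p=snap(c); W=cloud(p)
    rect(W,.112,.124,(.38,.75),(.03,.4),"lid")
    rect(W,.145,.175,(.43,.65),(.05,.35),"handle")
    rect(W,.135,.175,(.35,.425),(.1,.3),"tab")
    rect(W,.037,.049,(.5,.75),(-.42,0.0),"strip")
    rect(W,.107,.116,(.5,.68),(-.28,-.2),"phone")
    rect(W,.116,.126,(.5,.68),(-.21,-.1),"cell")
    rect(W,.08,.106,(.5,.68),(-.42,-.26),"night")
    rect(W,.015,.028,(.38,.56),(-.42,-.18),"bank")
    rect(W,.040,.06,(.3,.42),(-.05,.08),"egg")
E
python3 fit.py
```

```text
lid 6068 c [523.8 193.3] size [263.3 245.1] ang 88.7 z 0.1173
handle 222 c [479.2 194.9] size [121.7  16.7] ang 87.9 z 0.1578
tab 106 c [404.9 195.9] size [45.6 11.7] ang 85.8 z 0.1544
strip 975 c [ 617.1 -186.8] size [305.9 180.5] ang 72.4 z 0.0424
phone 122 c [ 616.8 -236.3] size [35.9 51.3] ang 6.5 z 0.1115
cell 199 c [ 610.3 -163.4] size [40.8 64.6] ang 3.4 z 0.1192
night 196 c [ 620.6 -300.8] size [52.3 73.4] ang 20.7 z 0.0918
bank 437 c [ 478.4 -284.9] size [ 57.3 122.5] ang 9.6 z 0.0201
egg 201 c [365.9  16. ] size [55.1 47.8] ang 48.1 z 0.053
lid 3470 c [521.5 187.9] size [268.  242.7] ang 88.7 z 0.1173
handle 152 c [477.8 186.3] size [120.9  13.6] ang 88.3 z 0.1578
tab 83 c [402.1 190.8] size [ 9.6 48.7] ang 2.6 z 0.1528
strip 1593 c [ 664.  -202.1] size [187.1 320.7] ang 3.8 z 0.0428
phone 253 c [ 612.9 -233.8] size [37.5 70.6] ang 5.1 z 0.1118
cell 291 c [ 607.3 -169. ] size [41.8 68. ] ang 4.8 z 0.12
night 517 c [ 620.3 -304. ] size [84.7 51.7] ang 86.9 z 0.0925
bank 1099 c [ 476.2 -293.3] size [ 58.9 120.6] ang 9.7 z 0.0205
egg 285 c [366.   12.1] size [51.8 51.2] ang 19.6 z 0.0526
```

```bash
cat > plan.py <<'E'
# usage: plan.py x y z [axisdeg]  -> dp (mm) and twist for vertical tool, tool-y line at axisdeg (mod 180); several targets separated by '/'
import sys; from h import *
s=r.get_state(); t,q=T(s)
print("t %.2f"%s["clock"],"pos",np.round(t,4),"q7 %.2f"%s["q"][6],"F",np.round(s["contact_force"],1),"open %.2f"%s["opening"])
for seg in " ".join(sys.argv[1:]).split("/"):
    a=[float(v) for v in seg.split()]
    d=q.inv().apply((np.array(a[:3])-t))*1000; out=np.round(d).astype(int).tolist()
    tw=[0,0,0]
    ydir=q.apply([0,1,0]); cur=np.degrees(np.arctan2(ydir[1],ydir[0]))
    ax=a[3] if len(a)>3 else cur
    k=(ax-cur+90)%180-90+(180 if len(a)>4 and a[4]>0 else 0)-(180 if len(a)>4 and a[4]<0 else 0)
    c=np.radians(cur+k); y=np.array([np.cos(c),np.sin(c),0]); z=np.array([0,0,-1.]); x=np.cross(y,z)
    g=R.from_matrix(np.stack([x,y,z],1)); tw=np.round((q.inv()*g).as_rotvec(),3).tolist()
    print("dp",out,"twist",tw,"rows %.1f"%max(np.linalg.norm(d)/62.5,np.linalg.norm(tw)/.187))
E
python3 plan.py .438 .192 .26 88.7 / .438 .192 .2 88.7
```

```text
t 1.90 pos [0.2762 0.5607 0.2607] q7 -0.22 F [0.3 0.3 0. ] open 1.00
dp [-308, -259, 1] twist [0.0, -0.0, -0.435] rows 6.4
dp [-308, -259, 61] twist [0.0, -0.0, -0.435] rows 6.5
```

>>> step_arm --motion '[{"dp": [-62, -52, 0], "twist": [0, 0, -0.1], "hand": -1}, {"dp": [-123, -104, 0], "twist": [0, 0, -0.2], "hand": -1}, {"dp": [-185, -155, 0], "twist": [0, 0, -0.3], "hand": -1}, {"dp": [-246, -207, 0], "twist": [0, 0, -0.4], "hand": -1}, {"dp": [-308, -259, 0], "twist": [0, 0, -0.435], "hand": -1}]'

```text
clock: 2.52
tool_pos: [0.4027, 0.2727, 0.2609]
eef_rot: [0.011, 1.0, 0.0, 0.0]
contact_force: [1.2, 0.3, -0.6]
opening: 0.458
finger_force: 0.0
```

```bash
python3 plan.py .438 .192 .2 88.7
```

```text
t 2.52 pos [0.4027 0.2727 0.2609] q7 0.56 F [ 1.2  0.3 -0.6] open 0.46
dp [-37, -80, 61] twist [0.001, 0.001, 0.002] rows 1.7
```

>>> step_arm --motion '[{"dp": [-37, -80, 30], "twist": [0, 0, 0], "hand": -1}, {"dp": [-37, -80, 60], "twist": [0, 0, 0], "hand": -1}, {"dp": [-37, -80, 60], "twist": [0, 0, 0], "hand": -1}, {"dp": [-37, -80, 60], "twist": [0, 0, 0], "hand": -1}, {"dp": [-37, -80, 60], "twist": [0, 0, 0], "hand": -1}]'

```text
clock: 3.15
tool_pos: [0.4371, 0.1961, 0.2019]
eef_rot: [0.01, 1.0, 0.001, 0.001]
contact_force: [-0.8, 0.1, 0.2]
opening: 0.004
finger_force: 0.0
```

```bash
python3 plan.py .438 .192 .158 88.7; python3 -c "
from h import *
s,p=snap('wrist');save('w1',p);print({k:p[k] for k in ('fx','cx','cy')},np.round(p['mount'],3).tolist())
for n in ('latch_tab','lid_handle'):
  print(n,[(round(x['score'],2),np.round(cam2w(s,p,x['at']),3)) for x in r.search_frame('wrist',n)])"
```

```text
t 3.15 pos [0.4371 0.1961 0.2019] q7 0.66 F [-0.8  0.1  0.2] open 0.00
dp [-1, -4, 44] twist [0.002, 0.002, 0.003] rows 0.7
{'fx': 371.64829954431775, 'cx': 315.4342457421302, 'cy': 238.8667866068965} [[-0.0, -0.958, -0.286, 0.074], [1.0, 0.0, -0.0, 0.0], [0.0, -0.286, 0.958, -0.123], [0.0, 0.0, 0.0, 1.0]]
latch_tab [(0.72, array([0.397, 0.195, 0.157]))]
lid_handle [(0.78, array([0.446, 0.192, 0.122]))]
```

View pics/w1.png

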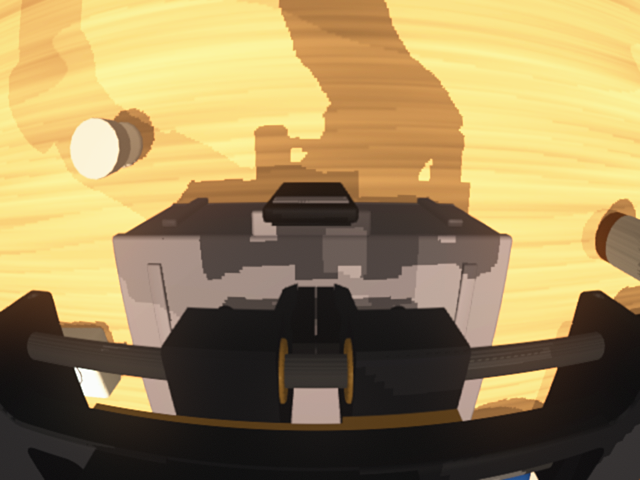

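The wrist view shows the closed fingers at (315,300) behind the latch tab at (310,205), clear of it. I'll go down and drag.

>>> step_arm --motion '[{"dp": [0, -4, 43], "twist": [0, 0, 0], "hand": -1}, {"dp": [0, -4, 43], "twist": [0, 0, 0], "hand": -1}, {"dp": [15, -4, 44], "twist": [0, 0, 0], "hand": -1}, {"dp": [25, -4, 46], "twist": [0, 0, 0], "hand": -1}, {"dp": [35, -4, 48], "twist": [0, 0, 0], "hand": -1}]'

```text
clock: 3.92
tool_pos: [0.4023, 0.1911, 0.1535]
eef_rot: [0.011, 1.0, 0.001, 0.001]
contact_force: [0.8, -0.1, -1.2]
opening: 0.004
finger_force: 0.5
```

>>> step_arm --motion '[{"dp": [9, 0, 4], "twist": [0, 0, 0], "hand": -1}, {"dp": [18, 0, 9], "twist": [0, 0, 0], "hand": -1}, {"dp": [26, 0, 15], "twist": [0, 0, 0], "hand": -1}, {"dp": [33, 0, 20], "twist": [0, 0, 0], "hand": -1}, {"dp": [33, 0, 20], "twist": [0, 0, 0], "hand": -1}]'

```text
clock: 4.55
tool_pos: [0.3778, 0.1921, 0.1365]
eef_rot: [0.015, 1.0, 0.003, 0.009]
contact_force: [14.7, -7.3, 43.2]
opening: 0.004
finger_force: 22.8
```

```bash
python3 plan.py .478 .190 .25 0; python3 -c "
from h import *
from fit import rect
for c in ('scene','side'):
  s,p=snap(c);W=cloud(p);print([(round(x['score'],2),np.round(cam2w(s,p,x['at']),3)) for x in r.search_frame(c,'latch_tab')])
  save('l'+c,p)"
```

```text
t 4.55 pos [0.3778 0.1921 0.1365] q7 0.48 F [14.7 -7.3 43.2] open 0.00
dp [-102, 2, -112] twist [0.019, 0.01, 1.542] rows 8.2
[(0.36, array([ 0.48 , -0.286,  0.018]))]
[(0.73, array([0.394, 0.171, 0.09 ]))]
```

>>> step_arm --motion '[{"dp": [-3, 0, -15], "twist": [0, 0, 0], "hand": -1}, {"dp": [-3, 0, -60], "twist": [0, 0, 0], "hand": -1}, {"dp": [-3, 0, -110], "twist": [0, 0, 0], "hand": -1}, {"dp": [-50, 0, -120], "twist": [0, 0, 0.15], "hand": -1}, {"dp": [-100, 0, -120], "twist": [0, 0, 0.3], "hand": -1}]'

```text
clock: 5.38
tool_pos: [0.4697, 0.1892, 0.2539]
eef_rot: [0.163, 0.987, 0.001, 0.001]
contact_force: [0.5, 0.4, -0.5]
opening: 0.006
finger_force: 0.0
```

```bash
python3 plan.py .478 .190 .25 -1.3; python3 -c "
from h import *
from fit import rect
s,p=snap('side');W=cloud(p)
print([(round(x['score'],2),np.round(cam2w(s,p,x['at']),3)) for x in r.search_frame('side','latch_tab')])
rect(W,.124,.175,(.3,.42),(.1,.3),'tab'); rect(W,.112,.124,(.38,.75),(.03,.4),'lid')
save('l2',p); im=p['pixels'][150:330,170:370,::-1]; cv2.imwrite('pics/l2c.png',cv2.resize(im,None,fx=3,fy=3))"
```

```text
t 5.38 pos [0.4697 0.1892 0.2539] q7 0.52 F [ 0.5  0.4 -0.5] open 0.01
dp [-8, 3, 4] twist [0.002, 0.0, 1.267] rows 6.8
[(0.8, array([0.387, 0.174, 0.095]))]
tab 50 c [356.4 190.4] size [46.1 12.8] ang 89.9 z 0.1344
lid 3533 c [512.6 187.7] size [269.8 263.6] ang 88.4 z 0.1173
```

View pics/l2c.png

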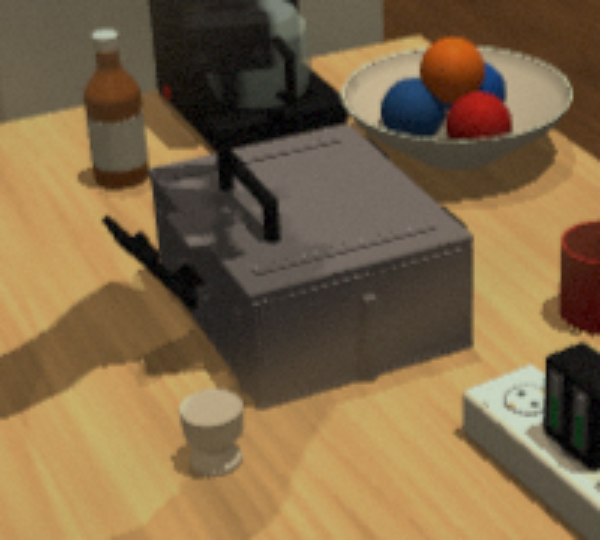

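The crop shows the latch leaning fully out at (150,255), with the tab at x≈0.356, z≈0.137. The lid is free. Next I turn the tool to take the handle.

>>> step_arm --motion '[{"dp": [-8, 3, 0], "twist": [0, 0, 0.18], "hand": 0.2}, {"dp": [-8, 3, 0], "twist": [0, 0, 0.36], "hand": 0.2}, {"dp": [-8, 3, 0], "twist": [0, 0, 0.54], "hand": 0.2}, {"dp": [-8, 3, 0], "twist": [0, 0, 0.72], "hand": 0.2}, {"dp": [-8, 3, 0], "twist": [0, 0, 0.9], "hand": 0.2}]'

```text
clock: 6.1
tool_pos: [0.4758, 0.1892, 0.2519]
eef_rot: [0.576, 0.818, -0.001, -0.001]
contact_force: [-0.6, 0.0, -0.0]
opening: 0.548
finger_force: 0.0
```

>>> step_arm --motion '[{"dp": [0, 0, 0], "twist": [0, 0, 0.18], "hand": 0.2}, {"dp": [0, 0, 0], "twist": [0, 0, 0.36], "hand": 0.2}, {"dp": [0, 0, 0], "twist": [0, 0, 0.37], "hand": 0.2}, {"dp": [0, 0, 0], "twist": [0, 0, 0.37], "hand": 0.2}]'

```text
clock: 6.6
tool_pos: [0.4767, 0.1893, 0.2523]
eef_rot: [0.714, 0.701, -0.001, -0.0]
contact_force: [-0.4, 0.4, 0.3]
opening: 0.599
finger_force: 0.0
```

```bash
python3 plan.py .478 .190 .157 -1.3;python3 -c "
from h import *
s,p=snap('wrist');save('w2',p)
for n in ('latch_tab','lid_handle'):
  print(n,[(round(x['score'],2),np.round(cam2w(s,p,x['at']),3)) for x in r.search_frame('wrist',n)])"
```

```text
t 6.60 pos [0.4767 0.1893 0.2523] q7 -0.41 F [-0.4  0.4  0.3] open 0.60
dp [1, 1, 95] twist [-0.001, 0.001, 0.004] rows 1.5
latch_tab [(0.58, array([0.373, 0.194, 0.114]))]
lid_handle [(0.7, array([0.511, 0.227, 0.122]))]
```

View pics/w2.png

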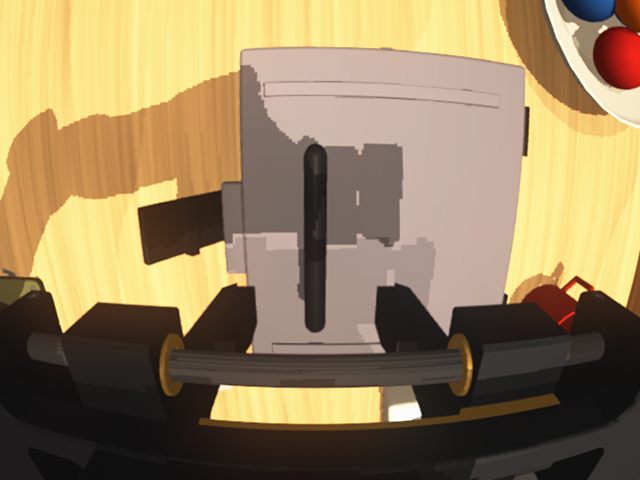

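The wrist view shows the handle bar at (315,240), centred between the fingers, and the lever out at (185,225). I'll grasp it and lift along the arc.

>>> step_arm --motion '[{"dp": [0, 1, 60], "twist": [0, 0, 0], "hand": 0.2}, {"dp": [0, 1, 94], "twist": [0, 0, 0], "hand": 0.2}, {"dp": [0, 1, 95], "twist": [0, 0, 0], "hand": 0.2}, {"dp": [0, 1, 95], "twist": [0, 0, 0], "hand": -1}, {"dp": [0, 1, 95], "twist": [0, 0, 0], "hand": -1}]' --force 15

```text
clock: 7.38
tool_pos: [0.4795, 0.1897, 0.1592]
eef_rot: [0.715, 0.699, 0.002, 0.0]
contact_force: [-0.5, -0.2, 0.2]
opening: 0.396
finger_force: 0.0
```

>>> step_arm --motion '[{"dp": [0, 0, 0], "twist": [0, 0, 0], "hand": -1}, {"dp": [0, 0, 0], "twist": [0, 0, 0], "hand": -1}, {"dp": [0, 5, -14], "twist": [0, 0, 0], "hand": -1}, {"dp": [0, 10, -27], "twist": [0, 0, 0], "hand": -1}]'

```text
clock: 7.88
tool_pos: [0.486, 0.189, 0.1842]
eef_rot: [0.714, 0.7, -0.002, -0.002]
contact_force: [-2.4, -0.1, -5.1]
opening: 0.145
finger_force: 15.3
```

```bash
python3 plan.py .478 .190 .157 -1.3
```

```text
t 7.88 pos [0.486  0.189  0.1842] q7 -0.39 F [-2.4 -0.1 -5.1] open 0.15
dp [1, -8, 27] twist [-0.006, 0.001, 0.002] rows 0.5
```

>>> step_arm --motion '[{"dp": [0, 7, -13], "twist": [0, 0, 0], "hand": -1}, {"dp": [0, 15, -25], "twist": [0, 0, 0], "hand": -1}, {"dp": [0, 24, -36], "twist": [0, 0, 0], "hand": -1}, {"dp": [0, 34, -47], "twist": [0, 0, 0], "hand": -1}, {"dp": [0, 45, -56], "twist": [0, 0, 0], "hand": -1}]'

```text
clock: 8.5
tool_pos: [0.5296, 0.1879, 0.2401]
eef_rot: [0.714, 0.7, -0.004, -0.003]
contact_force: [-8.1, 0.9, 1.6]
opening: 0.149
finger_force: 14.9
```

>>> step_arm --motion '[{"dp": [0, 12, -9], "twist": [0, 0, 0], "hand": -1}, {"dp": [0, 24, -16], "twist": [0, 0, 0], "hand": -1}, {"dp": [0, 37, -23], "twist": [0, 0, 0], "hand": -1}, {"dp": [0, 50, -28], "twist": [0, 0, 0], "hand": -1}, {"dp": [0, 50, -28], "twist": [0, 0, 0], "hand": -1}]'

```text
clock: 9.12
tool_pos: [0.5835, 0.1867, 0.2683]
eef_rot: [0.715, 0.699, -0.0, -0.0]
contact_force: [1.3, -1.2, -2.9]
opening: 0.144
finger_force: 15.0
```

```bash
python3 plan.py .478 .190 .157 -1.3
```

```text
t 9.12 pos [0.5835 0.1867 0.2683] q7 -0.34 F [ 1.3 -1.2 -2.9] open 0.14
dp [1, -105, 111] twist [-0.0, 0.0, 0.0] rows 2.5
```

>>> step_arm --motion '[{"dp": [0, 0, 0], "twist": [0, 0, 0], "hand": -0.4}, {"dp": [0, 0, 0], "twist": [0, 0, 0], "hand": -0.4}, {"dp": [0, 0, -40], "twist": [0, 0, 0], "hand": -0.4}, {"dp": [0, 0, -85], "twist": [0, 0, 0], "hand": -0.4}, {"dp": [-40, -50, -90], "twist": [0, 0, 0], "hand": -1}]'

```text
clock: 9.75
tool_pos: [0.5385, 0.1524, 0.3623]
eef_rot: [0.714, 0.701, 0.006, 0.003]
contact_force: [0.3, -0.3, -1.1]
opening: 0.214
finger_force: 0.0
```

>>> step_arm --motion '[{"dp": [-40, -60, 0], "twist": [0, 0, 0], "hand": -1}, {"dp": [-40, -70, 30], "twist": [0, 0, 0], "hand": -1}, {"dp": [-40, -70, 70], "twist": [0, 0, 0], "hand": -1}, {"dp": [-40, -70, 70], "twist": [0, 0, 0], "hand": -1}]'

```text
clock: 10.25
tool_pos: [0.4615, 0.1103, 0.2873]
eef_rot: [0.715, 0.699, -0.002, -0.001]
contact_force: [-0.6, 0.8, 0.3]
opening: 0.003
finger_force: 0.0
```

```bash
python3 plan.py .475 .110 .28 -1.3 / .55 .11 .305 / .59 .11 .317 / .640 .11 .318; python3 -c "
from h import *
s,p=snap('side');save('s3',p)"
```

```text
t 10.25 pos [0.4615 0.1103 0.2873] q7 -0.29 F [-0.6  0.8  0.3] open 0.00
dp [0, 14, 7] twist [-0.004, 0.001, 0.001] rows 0.2
dp [2, 88, -18] twist [-0.004, 0.001, 0.0] rows 1.4
dp [2, 128, -30] twist [-0.004, 0.001, 0.0] rows 2.1
dp [4, 178, -31] twist [-0.004, 0.001, 0.0] rows 2.9
```

View pics/s3.png

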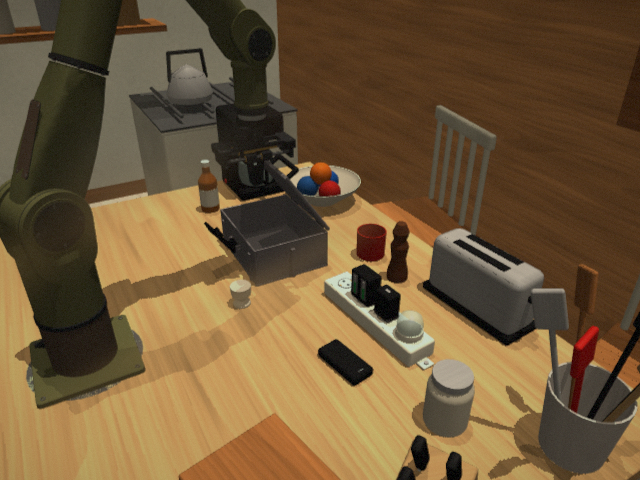

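The picture shows the lid about 55° open, with its edge at (300,195), and the gripper on the robot's side of it. Now I push it over.

>>> step_arm --motion '[{"dp": [0, 14, 7], "twist": [0, 0, 0], "hand": -1}, {"dp": [0, 40, 2], "twist": [0, 0, 0], "hand": -1}, {"dp": [2, 65, -10], "twist": [0, 0, 0], "hand": -1}, {"dp": [2, 88, -19], "twist": [0, 0, 0], "hand": -1}, {"dp": [2, 108, -26], "twist": [0, 0, 0], "hand": -1}]'

```text
clock: 10.92
tool_pos: [0.5727, 0.1101, 0.3155]
eef_rot: [0.715, 0.699, 0.0, 0.0]
contact_force: [-2.5, 1.3, -0.9]
opening: 0.007
finger_force: 0.9
```

>>> step_arm --motion '[{"dp": [0, 20, -4], "twist": [0, 0, 0], "hand": -1}, {"dp": [0, 38, -5], "twist": [0, 0, 0], "hand": -1}, {"dp": [0, 54, -5], "twist": [0, 0, 0], "hand": -1}, {"dp": [0, 70, -5], "twist": [0, 0, 0], "hand": -1}, {"dp": [0, 72, -5], "twist": [0, 0, 0], "hand": -1}]'

```text
clock: 11.55
tool_pos: [0.6365, 0.1088, 0.3203]
eef_rot: [0.715, 0.699, -0.007, -0.006]
contact_force: [-25.9, -0.7, 17.2]
opening: 0.005
finger_force: 14.3
```

```bash
python3 plan.py .6 .11 .32 -1.3 ; python3 -c "
from h import *
from fit import rect
s,p=snap('scene');save('s4',p);W=cloud(p)
rect(W,.2,.3,(.6,.72),(.05,.35),'lid');rect(W,.3,.345,(.6,.72),(.15,.35),'lidtop')
rect(W,.012,.028,(.38,.56),(-.42,-.1),'bank')
s,p=snap('side');W=cloud(p);rect(W,.012,.028,(.38,.56),(-.42,-.1),'bank')"
```

```text
t 11.55 pos [0.6365 0.1088 0.3203] q7 -0.20 F [-25.9  -0.7  17.2] open 0.00
dp [0, -37, 1] twist [-0.018, 0.001, 0.001] rows 0.6
lid 1271 c [672.7 189.4] size [260.7  72.1] ang 83.5 z 0.2669
lidtop 468 c [662.2 235.7] size [171.2  12.2] ang 89.5 z 0.3194
bank 469 c [ 478.1 -285.7] size [ 58.7 124. ] ang 12.0 z 0.0195
bank 1159 c [ 475.  -294.2] size [ 58.1 120.5] ang 8.6 z 0.0205
```

>>> step_arm --motion '[{"dp": [0, -50, 0], "twist": [0, 0, 0], "hand": -1}, {"dp": [-50, -90, 0], "twist": [0, 0, 0], "hand": 1}, {"dp": [-110, -110, 10], "twist": [0, 0, 0], "hand": 1}, {"dp": [-170, -125, 30], "twist": [0, 0, 0], "hand": 1}, {"dp": [-225, -140, 50], "twist": [0, 0, 0], "hand": 1}]'

```text
clock: 12.28
tool_pos: [0.5008, -0.1125, 0.2716]
eef_rot: [0.715, 0.699, 0.001, 0.002]
contact_force: [0.9, 0.1, 0.3]
opening: 0.432
finger_force: 0.0
```

```bash
python3 plan.py .477 -.289 .15 9.7
```

```text
t 12.28 pos [ 0.5008 -0.1125  0.2716] q7 0.17 F [0.9 0.1 0.3] open 0.43
dp [-177, -21, 122] twist [0.005, 0.001, -0.191] rows 3.5
```

>>> step_arm --motion '[{"dp": [-50, -6, 30], "twist": [0, 0, -0.1], "hand": 1}, {"dp": [-100, -12, 60], "twist": [0, 0, -0.19], "hand": 1}, {"dp": [-150, -18, 90], "twist": [0, 0, -0.19], "hand": 1}, {"dp": [-177, -21, 122], "twist": [0, 0, -0.19], "hand": 1}, {"dp": [-177, -21, 122], "twist": [0, 0, -0.19], "hand": 1}]'

```text
clock: 12.9
tool_pos: [0.4734, -0.29, 0.1471]
eef_rot: [0.647, 0.762, -0.001, -0.0]
contact_force: [0.3, 0.6, 0.4]
opening: 0.997
finger_force: 0.0
```

```bash
python3 plan.py .477 -.289 .027 9.7; python3 -c "
from h import *
s,p=snap('wrist');save('w3',p)
print([(round(x['score'],2),np.round(cam2w(s,p,x['at']),3)) for x in r.search_frame('wrist','long_bank')])"
```

```text
t 12.90 pos [ 0.4734 -0.29    0.1471] q7 0.60 F [0.3 0.6 0.4] open 1.00
dp [0, 4, 120] twist [-0.002, 0.001, -0.006] rows 1.9
[(0.74, array([ 0.475, -0.284,  0.021]))]
```

View pics/w3.png

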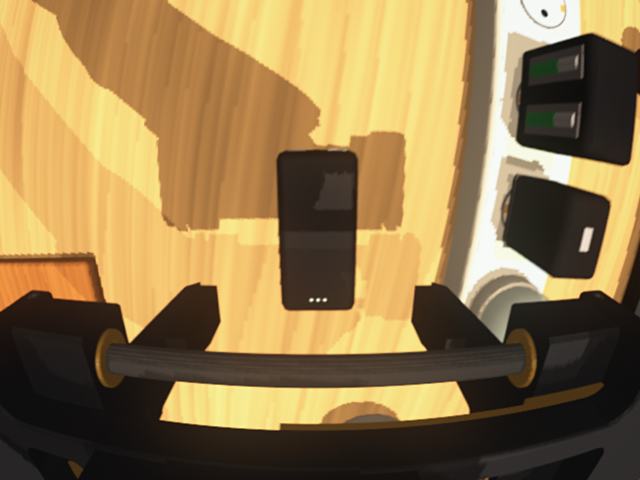

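The wrist view shows the bank at (317,230), centred between the fingers and aligned with them. I'll take it.

>>> step_arm --motion '[{"dp": [0, 4, 60], "twist": [0, 0, 0], "hand": 1}, {"dp": [0, 4, 112], "twist": [0, 0, 0], "hand": 1}, {"dp": [0, 4, 120], "twist": [0, 0, 0], "hand": 1}, {"dp": [0, 4, 120], "twist": [0, 0, 0], "hand": 0.2}, {"dp": [0, 4, 120], "twist": [0, 0, 0], "hand": -1}]' --force 30

```text
clock: 13.62
tool_pos: [0.4798, -0.2865, 0.031]
eef_rot: [0.645, 0.764, 0.001, 0.002]
contact_force: [0.1, 0.4, -0.1]
opening: 0.796
finger_force: 0.0
```

>>> step_arm --motion '[{"dp": [0, 0, 0], "twist": [0, 0, 0], "hand": -1}, {"dp": [0, 0, 0], "twist": [0, 0, 0], "hand": -1}, {"dp": [0, 0, 0], "twist": [0, 0, 0], "hand": -1}, {"dp": [0, 0, -30], "twist": [0, 0, 0], "hand": -1}, {"dp": [0, 0, -60], "twist": [0, 0, 0], "hand": -1}]'

```text
clock: 14.25
tool_pos: [0.4782, -0.2857, 0.0894]
eef_rot: [0.645, 0.764, 0.0, -0.0]
contact_force: [0.3, -0.2, -3.1]
opening: 0.634
finger_force: 30.0
```

```bash
python3 plan.py .5 -.05 .26 45 / .5 .19 .26 89
```

```text
t 14.25 pos [ 0.4782 -0.2857  0.0894] q7 0.59 F [ 0.3 -0.2 -3.1] open 0.63
dp [229, 61, -171] twist [0.0, -0.0, -0.617] rows 4.7
dp [465, 101, -170] twist [0.0, -0.0, -1.385] rows 8.1
```

>>> step_arm --motion '[{"dp": [20, 5, -50], "twist": [0, 0, -0.12], "hand": -1}, {"dp": [70, 18, -80], "twist": [0, 0, -0.25], "hand": -1}, {"dp": [120, 30, -110], "twist": [0, 0, -0.37], "hand": -1}, {"dp": [175, 45, -140], "twist": [0, 0, -0.5], "hand": -1}, {"dp": [229, 61, -170], "twist": [0, 0, -0.62], "hand": -1}]' --force 40

```text
clock: 14.88
tool_pos: [0.4994, -0.051, 0.2584]
eef_rot: [0.38, 0.925, 0.0, 0.0]
contact_force: [0.4, -0.5, -3.6]
opening: 0.632
finger_force: 40.0
```

```bash
python3 plan.py .505 .19 .26 89
```

```text
t 14.88 pos [ 0.4994 -0.051   0.2584] q7 0.66 F [ 0.4 -0.5 -3.6] open 0.63
dp [165, 175, -2] twist [0.0, 0.001, -0.761] rows 4.1
```

>>> step_arm --motion '[{"dp": [40, 43, 0], "twist": [0, 0, -0.18], "hand": -1}, {"dp": [80, 86, 0], "twist": [0, 0, -0.36], "hand": -1}, {"dp": [122, 130, 0], "twist": [0, 0, -0.54], "hand": -1}, {"dp": [165, 175, 0], "twist": [0, 0, -0.72], "hand": -1}, {"dp": [165, 175, 0], "twist": [0, 0, -0.761], "hand": -1}]'

```text
clock: 15.5
tool_pos: [0.505, 0.195, 0.2577]
eef_rot: [0.005, 1.0, 0.003, 0.0]
contact_force: [0.2, -0.4, -3.1]
opening: 0.629
finger_force: 39.8
```

```bash
python3 plan.py .505 .19 .26 88.7 / .505 .19 .036; python3 -c "
from h import *
s,p=snap('wrist');save('w4',p)"
```

```text
t 15.50 pos [0.505  0.195  0.2577] q7 0.82 F [ 0.2 -0.4 -3.1] open 0.63
dp [0, -5, -2] twist [0.006, 0.001, 0.013] rows 0.1
dp [0, -6, 222] twist [0.006, 0.001, -0.0] rows 3.5
```

View pics/w4.png

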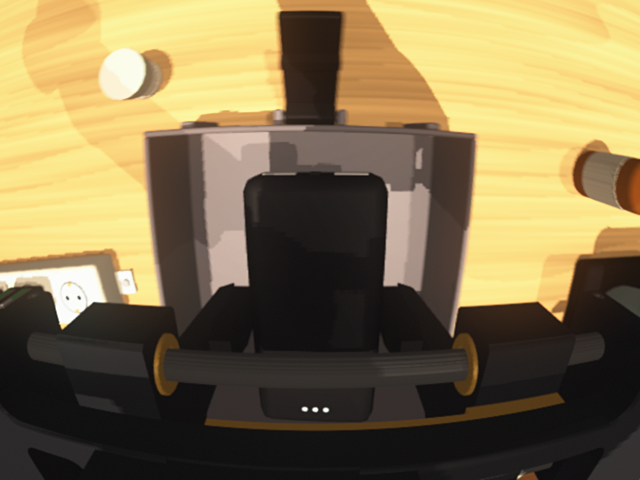

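The wrist view shows the bank over the middle of the open case, with clearance on both sides. I'll lower and release it.

>>> step_arm --motion '[{"dp": [0, -5, 55], "twist": [0, 0, 0.01], "hand": -1}, {"dp": [0, -5, 110], "twist": [0, 0, 0.01], "hand": -1}, {"dp": [0, -5, 165], "twist": [0, 0, 0.01], "hand": -1}, {"dp": [0, -5, 205], "twist": [0, 0, 0.01], "hand": -1}, {"dp": [0, -5, 221], "twist": [0, 0, 0.01], "hand": -1}]'

```text
clock: 16.18
tool_pos: [0.5051, 0.1807, 0.0351]
eef_rot: [0.017, 1.0, -0.001, -0.001]
contact_force: [-6.5, 2.0, 37.3]
opening: 0.629
finger_force: 40.1
```

>>> step_arm --motion '[{"dp": [0, 0, 0], "twist": [0, 0, 0], "hand": -1}, {"dp": [0, 0, 0], "twist": [0, 0, 0], "hand": 0.6}, {"dp": [0, 0, 0], "twist": [0, 0, 0], "hand": 0.6}, {"dp": [0, 0, 0], "twist": [0, 0, 0], "hand": 0.6}, {"dp": [0, 0, -50], "twist": [0, 0, 0], "hand": 0.6}]'

```text
clock: 16.8
tool_pos: [0.5041, 0.182, 0.0843]
eef_rot: [0.016, 1.0, -0.001, -0.003]
contact_force: [0.5, 0.4, 0.0]
opening: 0.802
finger_force: 0.0
```

>>> step_arm --motion '[{"dp": [0, 0, -60], "twist": [0, 0, 0], "hand": 1}, {"dp": [0, 0, -120], "twist": [0, 0, 0], "hand": 1}, {"dp": [-10, -20, -170], "twist": [0, 0, 0.18], "hand": 1}, {"dp": [-20, -80, -175], "twist": [0, 0, 0.36], "hand": 1}, {"dp": [-40, -135, -180], "twist": [0, 0, 0.54], "hand": 1}]'

```text
clock: 17.42
tool_pos: [0.5416, 0.0449, 0.2676]
eef_rot: [0.284, 0.959, 0.0, 0.001]
contact_force: [0.8, 0.1, 0.2]
opening: 1.0
finger_force: 0.0
```

```bash
python3 plan.py .609 -.163 .22 5 ; python3 -c "
from h import *
from fit import rect
for c in('scene','side'):
  s,p=snap(c);save('s5'+c,p);W=cloud(p)
  rect(W,.107,.116,(.5,.68),(-.28,-.2),'phone');rect(W,.116,.126,(.5,.68),(-.21,-.1),'cell')
  rect(W,.015,.04,(.44,.62),(.08,.3),'incase');rect(W,.012,.028,(.38,.56),(-.42,-.1),'bank')"
```

```text
t 17.43 pos [0.5416 0.0449 0.2676] q7 0.64 F [0.8 0.1 0.2] open 1.00
dp [-170, -138, 48] twist [0.001, 0.001, 0.907] rows 4.9
phone 133 c [ 615.6 -236.6] size [36.1 50.8] ang 4.9 z 0.1109
cell 206 c [ 610.1 -161.8] size [39.3 67.5] ang 5.8 z 0.1197
incase 558 c [501.6 222.5] size [100.1 138.5] ang 0.6 z 0.0252
bank 0
phone 262 c [ 613.  -234.1] size [37.3 70.7] ang 5.4 z 0.1114
cell 292 c [ 607.8 -168.4] size [40.9 67.7] ang 2.4 z 0.1198
incase 94 c [522.9 195.2] size [22.8 90.8] ang 89.3 z 0.0257
bank 0
```

>>> step_arm --motion '[{"dp": [-43, -35, 0], "twist": [0, 0, 0.18], "hand": 1}, {"dp": [-85, -70, 0], "twist": [0, 0, 0.36], "hand": 1}, {"dp": [-128, -104, 10], "twist": [0, 0, 0.54], "hand": 1}, {"dp": [-170, -138, 25], "twist": [0, 0, 0.72], "hand": 1}, {"dp": [-170, -138, 45], "twist": [0, 0, 0.907], "hand": 1}]'

```text
clock: 18.15
tool_pos: [0.6103, -0.1679, 0.221]
eef_rot: [0.679, 0.734, -0.001, 0.002]
contact_force: [-0.2, 0.7, 0.2]
opening: 0.997
finger_force: 0.0
```

```bash
python3 plan.py .609 -.162 .107 5; python3 -c "
from h import *
s,p=snap('wrist');save('w5',p)
for n in ('cell_charger','phone_charger'): print([(round(x['score'],2),np.round(cam2w(s,p,x['at']),3)) for x in r.search_frame('wrist',n)])"
```

```text
t 18.15 pos [ 0.6103 -0.1679  0.221 ] q7 0.28 F [-0.2  0.7  0.2] open 1.00
dp [6, -1, 114] twist [0.002, 0.004, -0.008] rows 1.8
[(0.65, array([ 0.601, -0.159,  0.119]))]
[(0.83, array([ 0.613, -0.225,  0.112])), (0.35, array([ 0.745, -0.083,  0.112]))]
```

View pics/w5.png

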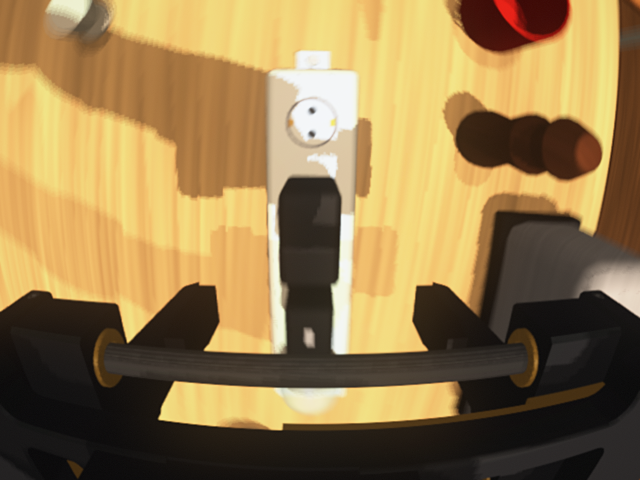

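The wrist view shows the cell charger at (310,225), centred between the fingers. The toaster is at the right edge, so I check its clearance before going down.

```bash
python3 -c "
from h import *
s,p=snap('side');W=cloud(p).reshape(-1,3);W=W[np.isfinite(W).all(1)]
for y0 in np.arange(-.36,-.04,.04):
  m=(W[:,1]>y0)&(W[:,1]<y0+.04)&(W[:,0]>.66)&(W[:,0]<.95)
  a=W[m&(W[:,2]>.06)];print(round(y0,2),len(a), a[:,0].min().round(3) if len(a) else None,a[:,2].max().round(3) if len(a) else None)"
```

```text
-0.36 972 0.811 0.164
-0.32 892 0.808 0.164
-0.28 845 0.806 0.165
-0.24 764 0.802 0.164
-0.2 1123 0.66 0.306
-0.16 218 0.661 0.307
-0.12 557 0.743 0.169
-0.08 51 0.745 0.166
```

>>> step_arm --motion '[{"dp": [6, -1, 60], "twist": [0, 0, 0], "hand": 1}, {"dp": [6, -1, 110], "twist": [0, 0, 0], "hand": 1}, {"dp": [6, -1, 122], "twist": [0, 0, 0], "hand": 0.3}, {"dp": [6, -1, 122], "twist": [0, 0, 0], "hand": -1}, {"dp": [6, -1, 122], "twist": [0, 0, 0], "hand": -1}]' --force 50

```text
clock: 18.98
tool_pos: [0.6102, -0.156, 0.1016]
eef_rot: [0.674, 0.739, 0.001, 0.002]
contact_force: [0.8, -0.7, 0.8]
opening: 0.686
finger_force: 0.0
```

>>> step_arm --motion '[{"dp": [0, 0, 0], "twist": [0, 0, 0], "hand": -1}, {"dp": [0, 0, 0], "twist": [0, 0, 0], "hand": -1}, {"dp": [0, 0, -4], "twist": [0, 0, 0], "hand": -1}, {"dp": [0, 0, -8], "twist": [0, 0, 0], "hand": -1}, {"dp": [0, 0, -14], "twist": [0, 0, 0], "hand": -1}]'

```text
clock: 19.6
tool_pos: [0.6077, -0.1557, 0.1132]
eef_rot: [0.674, 0.739, -0.0, -0.001]
contact_force: [-0.3, -0.8, -1.4]
opening: 0.452
finger_force: 49.8
```

>>> step_arm --motion '[{"dp": [0, 0, -8], "twist": [0, 0, 0], "hand": -1}, {"dp": [0, 0, -20], "twist": [0, 0, 0], "hand": -1}, {"dp": [0, 0, -60], "twist": [0, 0, 0], "hand": -1}, {"dp": [0, 0, -110], "twist": [0, 0, 0], "hand": -1}]'

```text
clock: 20.1
tool_pos: [0.6084, -0.1555, 0.2246]
eef_rot: [0.674, 0.739, 0.0, -0.0]
contact_force: [0.7, -0.8, -1.1]
opening: 0.449
finger_force: 49.8
```

```bash
python3 plan.py .518 .19 .24 -1.3 / .518 .265 .24 -1.3
```

```text
t 20.10 pos [ 0.6084 -0.1555  0.2246] q7 0.28 F [ 0.7 -0.8 -1.1] open 0.45
dp [352, -58, -15] twist [-0.0, -0.0, 0.115] rows 5.7
dp [427, -51, -15] twist [-0.0, -0.0, 0.115] rows 6.9
```

>>> step_arm --motion '[{"dp": [35, -45, -10], "twist": [0, 0, 0.06], "hand": -1}, {"dp": [75, -80, -15], "twist": [0, 0, 0.115], "hand": -1}, {"dp": [130, -83, -15], "twist": [0, 0, 0.115], "hand": -1}, {"dp": [190, -77, -15], "twist": [0, 0, 0.115], "hand": -1}, {"dp": [250, -70, -15], "twist": [0, 0, 0.115], "hand": -1}]'

```text
clock: 20.72
tool_pos: [0.5165, 0.0888, 0.2397]
eef_rot: [0.715, 0.699, 0.002, 0.001]
contact_force: [0.5, -0.2, -2.0]
opening: 0.452
finger_force: 49.8
```

```bash
python3 plan.py .516 .263 .24 -1.3 / .516 .263 .083 -1.3
```

```text
t 20.73 pos [0.5165 0.0888 0.2397] q7 -0.20 F [ 0.5 -0.2 -2. ] open 0.45
dp [174, -5, 0] twist [0.003, -0.001, -0.001] rows 2.8
dp [174, -5, 157] twist [0.003, -0.001, -0.001] rows 3.7
```

>>> step_arm --motion '[{"dp": [60, -2, 0], "twist": [0, 0, 0], "hand": -1}, {"dp": [120, -4, 0], "twist": [0, 0, 0], "hand": -1}, {"dp": [172, -5, 0], "twist": [0, 0, 0], "hand": -1}, {"dp": [174, -5, 50], "twist": [0, 0, 0], "hand": -1}, {"dp": [174, -5, 100], "twist": [0, 0, 0], "hand": -1}]'

```text
clock: 21.35
tool_pos: [0.5158, 0.2633, 0.1387]
eef_rot: [0.714, 0.7, 0.003, 0.0]
contact_force: [1.0, -0.0, -1.4]
opening: 0.453
finger_force: 49.8
```

>>> step_arm --motion '[{"dp": [0, 0, 35], "twist": [0, 0, 0], "hand": -1}, {"dp": [0, 0, 57], "twist": [0, 0, 0], "hand": -1}, {"dp": [0, 0, 57], "twist": [0, 0, 0], "hand": -1}]'

```text
clock: 21.72
tool_pos: [0.5145, 0.2611, 0.0806]
eef_rot: [0.715, 0.699, -0.0, -0.0]
contact_force: [-0.4, 0.1, -1.5]
opening: 0.452
finger_force: 49.8
```

>>> step_arm --motion '[{"dp": [0, 0, 0], "twist": [0, 0, 0], "hand": 0.5}, {"dp": [0, 0, 0], "twist": [0, 0, 0], "hand": 0.5}, {"dp": [0, 0, -50], "twist": [0, 0, 0], "hand": 0.5}, {"dp": [0, 0, -100], "twist": [0, 0, 0], "hand": 0.5}, {"dp": [0, 0, -145], "twist": [0, 0, 0], "hand": 0.5}]'

```text
clock: 22.35
tool_pos: [0.5152, 0.261, 0.2293]
eef_rot: [0.715, 0.699, 0.001, 0.0]
contact_force: [-0.7, -0.0, -0.5]
opening: 0.749
finger_force: 0.0
```

```bash
python3 plan.py .52 .0 .24 0 / .614 -.235 .22 5; python3 -c "
from h import *
s,p=snap('wrist');save('w6',p)"
```

```text
t 22.35 pos [0.5152 0.261  0.2293] q7 -0.46 F [-0.7 -0.  -0.5] open 0.75
dp [-261, 11, -11] twist [0.002, -0.002, -0.023] rows 4.2
dp [-494, 110, 9] twist [0.003, -0.001, -0.11] rows 8.1
```

View pics/w6.png

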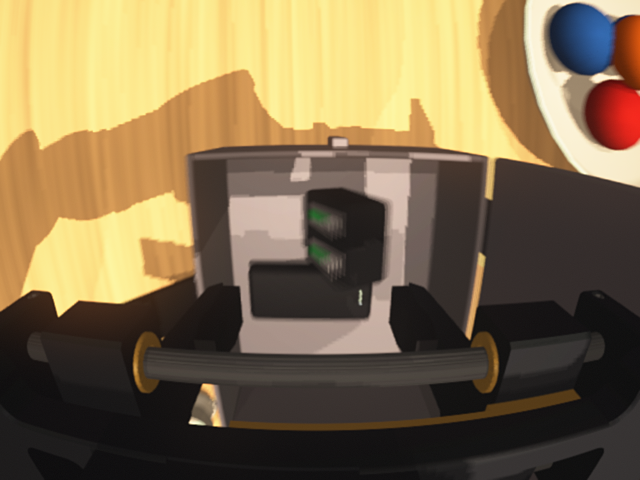

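The wrist view shows the cell charger standing in the case at (345,235), beside the bank at (310,290). Next is the phone charger.

>>> step_arm --motion '[{"dp": [-60, 3, -10], "twist": [0, 0, 0], "hand": 1}, {"dp": [-120, 6, -10], "twist": [0, 0, 0], "hand": 1}, {"dp": [-180, 9, -10], "twist": [0, 0, 0], "hand": 1}, {"dp": [-240, 11, -10], "twist": [0, 0, 0], "hand": 1}, {"dp": [-295, 30, -10], "twist": [0, 0, -0.05], "hand": 1}]'

```text
clock: 23.02
tool_pos: [0.5373, -0.0368, 0.2372]
eef_rot: [0.697, 0.717, 0.0, 0.0]
contact_force: [0.5, 0.8, -0.1]
opening: 1.001
finger_force: 0.0
```

```bash
python3 plan.py .6155 -.236 .2 5
```

```text
t 23.02 pos [ 0.5373 -0.0368  0.2372] q7 0.05 F [ 0.5  0.8 -0.1] open 1.00
dp [-201, 73, 37] twist [0.001, 0.0, -0.059] rows 3.5
```

>>> step_arm --motion '[{"dp": [-55, 20, 5], "twist": [0, 0, -0.06], "hand": 1}, {"dp": [-110, 40, 15], "twist": [0, 0, -0.06], "hand": 1}, {"dp": [-165, 60, 25], "twist": [0, 0, -0.06], "hand": 1}, {"dp": [-201, 73, 37], "twist": [0, 0, -0.06], "hand": 1}, {"dp": [-201, 73, 37], "twist": [0, 0, -0.06], "hand": 1}]'

```text
clock: 23.65
tool_pos: [0.6158, -0.2383, 0.1988]
eef_rot: [0.678, 0.735, -0.001, 0.001]
contact_force: [-0.6, 0.2, -0.9]
opening: 0.996
finger_force: 0.0
```

```bash
python3 plan.py .615 -.236 .095 5; python3 -c "
from h import *
from fit import rect
s,p=snap('wrist');save('w7',p)
for n in ('phone_charger',): print([(round(x['score'],2),np.round(cam2w(s,p,x['at']),3)) for x in r.search_frame('wrist',n)])
"
```

```text
t 23.65 pos [ 0.6158 -0.2383  0.1988] q7 0.38 F [-0.6  0.2 -0.9] open 1.00
dp [3, -1, 104] twist [-0.0, 0.003, -0.006] rows 1.7
[(0.78, array([ 0.613, -0.233,  0.112]))]
```

View pics/w7.png

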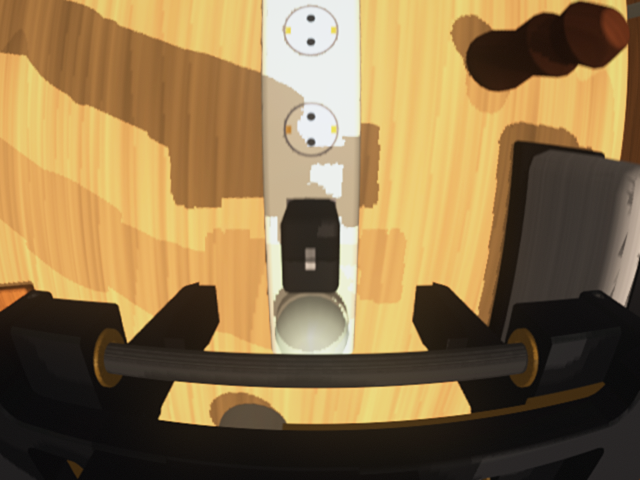

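The wrist view shows the phone charger at (310,245), centred. The night light behind it at (310,320) is clear of the fingers' line. I'll grasp and pull.

>>> step_arm --motion '[{"dp": [3, -1, 55], "twist": [0, 0, 0], "hand": 1}, {"dp": [3, -1, 98], "twist": [0, 0, 0], "hand": 1}, {"dp": [3, -1, 104], "twist": [0, 0, 0], "hand": 0.3}, {"dp": [3, -1, 104], "twist": [0, 0, 0], "hand": -1}, {"dp": [3, -1, 104], "twist": [0, 0, 0], "hand": -1}]' --force 50

```text
clock: 24.38
tool_pos: [0.6166, -0.231, 0.0975]
eef_rot: [0.676, 0.737, 0.001, 0.002]
contact_force: [0.8, 0.5, 0.2]
opening: 0.686
finger_force: 0.0
```

>>> step_arm --motion '[{"dp": [0, 0, 0], "twist": [0, 0, 0], "hand": -1}, {"dp": [0, 0, 0], "twist": [0, 0, 0], "hand": -1}, {"dp": [0, 0, -4], "twist": [0, 0, 0], "hand": -1}, {"dp": [0, 0, -8], "twist": [0, 0, 0], "hand": -1}, {"dp": [0, 0, -14], "twist": [0, 0, 0], "hand": -1}]'

```text
clock: 25.0
tool_pos: [0.6147, -0.2307, 0.1093]
eef_rot: [0.676, 0.737, -0.0, -0.001]
contact_force: [-0.1, 0.0, -0.7]
opening: 0.404
finger_force: 49.3
```

>>> step_arm --motion '[{"dp": [0, 0, -8], "twist": [0, 0, 0], "hand": -1}, {"dp": [0, 0, -20], "twist": [0, 0, 0], "hand": -1}, {"dp": [0, 0, -60], "twist": [0, 0, 0], "hand": -1}, {"dp": [0, 0, -120], "twist": [0, 0, 0], "hand": -1}]'

```text
clock: 25.5
tool_pos: [0.6144, -0.2304, 0.2298]
eef_rot: [0.676, 0.737, -0.0, -0.001]
contact_force: [0.4, 0.4, -0.4]
opening: 0.406
finger_force: 49.3
```

```bash
python3 plan.py .518 -.03 .24 -1.3 / .516 .106 .24 -1.3
```

```text
t 25.50 pos [ 0.6144 -0.2304  0.2298] q7 0.38 F [ 0.4  0.4 -0.4] open 0.41
dp [208, -79, -10] twist [-0.002, -0.001, 0.11] rows 3.6
dp [344, -69, -10] twist [-0.002, -0.001, 0.11] rows 5.6
```

>>> step_arm --motion '[{"dp": [50, -20, -10], "twist": [0, 0, 0.05], "hand": -1}, {"dp": [105, -45, -10], "twist": [0, 0, 0.11], "hand": -1}, {"dp": [155, -70, -10], "twist": [0, 0, 0.11], "hand": -1}, {"dp": [208, -79, -10], "twist": [0, 0, 0.11], "hand": -1}, {"dp": [260, -76, -10], "twist": [0, 0, 0.11], "hand": -1}]'

```text
clock: 26.12
tool_pos: [0.5162, 0.023, 0.2405]
eef_rot: [0.715, 0.699, 0.001, 0.0]
contact_force: [0.9, -0.1, -0.9]
opening: 0.403
finger_force: 49.3
```

```bash
python3 plan.py .518 .106 .24 -1.3 / .518 .106 .082 -1.3;  python3 -c "
from h import *
from fit import rect
s,p=snap('scene');W=cloud(p)
rect(W,.09,.12,(.42,.63),(.2,.32),'cell stand')"
```

```text
t 26.12 pos [0.5162 0.023  0.2405] q7 -0.09 F [ 0.9 -0.1 -0.9] open 0.40
dp [83, 0, 1] twist [0.002, -0.001, -0.001] rows 1.3
dp [83, 0, 159] twist [0.002, -0.001, -0.001] rows 2.9
cell stand 186 c [503.  303.1] size [227.5 102. ] ang 31.5 z 0.1034
```

>>> step_arm --motion '[{"dp": [50, 0, 0], "twist": [0, 0, 0], "hand": -1}, {"dp": [83, 2, 0], "twist": [0, 0, 0], "hand": -1}, {"dp": [83, 2, 40], "twist": [0, 0, 0], "hand": -1}, {"dp": [83, 2, 90], "twist": [0, 0, 0], "hand": -1}, {"dp": [83, 2, 130], "twist": [0, 0, 0], "hand": -1}]'

```text
clock: 26.8
tool_pos: [0.5215, 0.105, 0.1086]
eef_rot: [0.715, 0.699, 0.001, 0.0]
contact_force: [-0.2, -0.1, -1.4]
opening: 0.406
finger_force: 49.3
```

>>> step_arm --motion '[{"dp": [0, 0, 20], "twist": [0, 0, 0], "hand": -1}, {"dp": [0, 0, 31], "twist": [0, 0, 0], "hand": -1}, {"dp": [0, 0, 31], "twist": [0, 0, 0], "hand": -1}, {"dp": [0, 0, 31], "twist": [0, 0, 0], "hand": 0.5}, {"dp": [0, 0, 31], "twist": [0, 0, 0], "hand": 0.5}]'

```text
clock: 27.42
tool_pos: [0.5214, 0.1047, 0.0792]
eef_rot: [0.715, 0.699, 0.001, 0.001]
contact_force: [-0.2, 0.0, 0.5]
opening: 0.609
finger_force: 0.0
```

>>> step_arm --motion '[{"dp": [0, 0, -50], "twist": [0, 0, 0], "hand": 0.5}, {"dp": [0, 0, -100], "twist": [0, 0, 0], "hand": 0.5}, {"dp": [0, 0, -160], "twist": [0, 0, 0], "hand": 0.5}, {"dp": [-50, 0, -190], "twist": [0, 0, 0], "hand": -1}, {"dp": [-100, 0, -190], "twist": [0, 0, 0], "hand": -1}]'

```text
clock: 28.05
tool_pos: [0.5201, 0.0039, 0.2716]
eef_rot: [0.715, 0.7, 0.003, 0.002]
contact_force: [1.1, 0.1, -0.2]
opening: 0.542
finger_force: 0.0
```

```bash
python3 plan.py .53 .0 .35 89 ; python3 -c "
from h import *
from fit import rect
s,p=snap('scene');save('s8',p);W=cloud(p)
im=p['pixels'][150:370,180:440,::-1]; cv2.imwrite('pics/s8c.png',cv2.resize(im,None,fx=2.5,fy=2.5))
I=W.reshape(-1,3); m=(I[:,0]>.44)&(I[:,0]<.62)&(I[:,1]>.075)&(I[:,1]<.3)&(I[:,2]<.2); print('max z in case',np.nanmax(I[m,2]))"
```

```text
t 28.05 pos [0.5201 0.0039 0.2716] q7 -0.05 F [ 1.1  0.1 -0.2] open 0.54
dp [-4, 11, -78] twist [0.005, -0.007, 1.567] rows 8.4
max z in case 0.09735991548083756
```

View pics/s8c.png

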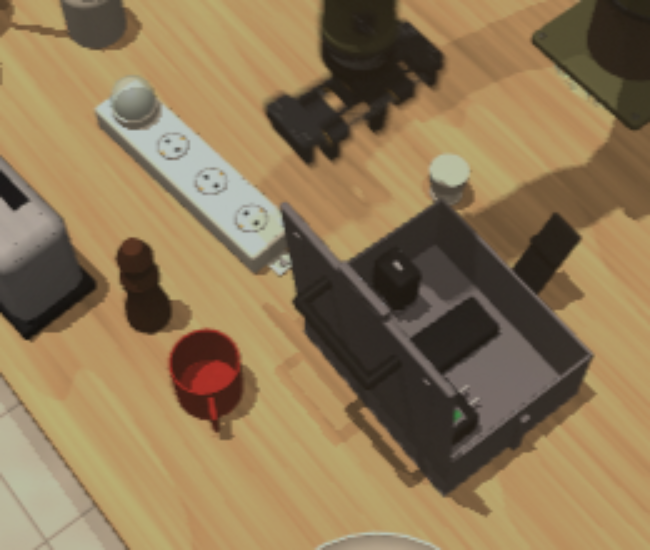

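The crop shows the phone charger standing, the bank, and the toppled cell charger all inside the case, whose contents reach at most z=0.097. Only the night light is left on the strip. Next I go over the lid to its far side to close it.

>>> step_arm --motion '[{"dp": [0, 0, -60], "twist": [0, 0, 0], "hand": -1}, {"dp": [0, 0, -115], "twist": [0, 0, 0], "hand": -1}, {"dp": [0, 50, -130], "twist": [0, 0, 0], "hand": -1}, {"dp": [10, 110, -130], "twist": [0, 0, 0], "hand": -1}, {"dp": [30, 165, -130], "twist": [0, 0, 0], "hand": -1}]'

```text
clock: 28.72
tool_pos: [0.6855, 0.0299, 0.3994]
eef_rot: [0.716, 0.698, 0.0, 0.001]
contact_force: [1.2, -0.1, 1.1]
opening: 0.004
finger_force: 0.0
```

```bash
python3 plan.py .71 .1 .4 -1.3 / .71 .1 .32 -1.3
```

```text
t 28.73 pos [0.6855 0.0299 0.3994] q7 -0.08 F [ 1.2 -0.1  1.1] open 0.00
dp [71, 23, -1] twist [0.002, 0.001, -0.002] rows 1.2
dp [71, 23, 79] twist [0.002, 0.001, -0.002] rows 1.7
```

>>> step_arm --motion '[{"dp": [50, 23, 0], "twist": [0, 0, 0], "hand": -1}, {"dp": [71, 25, 0], "twist": [0, 0, 0], "hand": -1}, {"dp": [71, 25, 40], "twist": [0, 0, 0], "hand": -1}, {"dp": [71, 25, 79], "twist": [0, 0, 0], "hand": -1}, {"dp": [71, 25, 79], "twist": [0, 0, 0], "hand": -1}]'

```text
clock: 29.35
tool_pos: [0.708, 0.1005, 0.3165]
eef_rot: [0.715, 0.699, -0.003, -0.002]
contact_force: [-1.4, 1.0, -0.4]
opening: 0.002
finger_force: 0.0
```

>>> step_arm --motion '[{"dp": [0, -25, 0], "twist": [0, 0, 0], "hand": -1}, {"dp": [0, -47, 0], "twist": [0, 0, 0], "hand": -1}, {"dp": [0, -64, 1], "twist": [0, 0, 0], "hand": -1}, {"dp": [0, -80, 2], "twist": [0, 0, 0], "hand": -1}, {"dp": [0, -96, 4], "twist": [0, 0, 0], "hand": -1}]'

```text
clock: 29.98
tool_pos: [0.6162, 0.1029, 0.3189]
eef_rot: [0.716, 0.699, 0.003, 0.002]
contact_force: [2.1, 0.2, 1.0]
opening: 0.005
finger_force: 0.9
```

```bash
python3 plan.py .6 .1 .312 -1.3 / .568 .1 .3 / .527 .1 .271 / .494 .1 .234 / .48 .1 .204 / .469 .1 .173 / .464 .1 .138
```

```text
t 29.98 pos [0.6162 0.1029 0.3189] q7 -0.20 F [2.1 0.2 1. ] open 0.00
dp [-3, -16, 7] twist [0.007, -0.001, -0.001] rows 0.3
dp [-4, -48, 18] twist [0.007, -0.001, 0.0] rows 0.8
dp [-5, -89, 47] twist [0.007, -0.001, 0.0] rows 1.6
dp [-6, -123, 84] twist [0.007, -0.001, 0.0] rows 2.4
dp [-6, -137, 114] twist [0.007, -0.001, 0.0] rows 2.9
dp [-7, -148, 145] twist [0.007, -0.001, 0.0] rows 3.3
dp [-7, -153, 180] twist [0.007, -0.001, 0.0] rows 3.8
```

Contact is light and the lid is following. I'll continue down the arc.

>>> step_arm --motion '[{"dp": [-3, -16, 6], "twist": [0, 0, 0], "hand": -1}, {"dp": [-4, -32, 12], "twist": [0, 0, 0], "hand": -1}, {"dp": [-4, -48, 19], "twist": [0, 0, 0], "hand": -1}, {"dp": [-5, -70, 33], "twist": [0, 0, 0], "hand": -1}, {"dp": [-5, -89, 48], "twist": [0, 0, 0], "hand": -1}]'

```text
clock: 30.6
tool_pos: [0.5268, 0.1004, 0.2698]
eef_rot: [0.715, 0.699, 0.003, 0.002]
contact_force: [1.8, 0.4, 0.2]
opening: 0.005
finger_force: 0.6
```

>>> step_arm --motion '[{"dp": [-1, -18, 18], "twist": [0, 0, 0], "hand": -1}, {"dp": [-1, -34, 37], "twist": [0, 0, 0], "hand": -1}, {"dp": [-1, -42, 52], "twist": [0, 0, 0], "hand": -1}, {"dp": [-1, -48, 67], "twist": [0, 0, 0], "hand": -1}, {"dp": [-1, -54, 82], "twist": [0, 0, 0], "hand": -1}]'

```text
clock: 31.22
tool_pos: [0.4734, 0.1008, 0.187]
eef_rot: [0.715, 0.699, 0.002, 0.001]
contact_force: [0.7, 0.4, 0.3]
opening: 0.009
finger_force: 0.3
```

```bash
python3 plan.py .469 .1 .173 -1.3 / .464 .1 .14
```

```text
t 31.23 pos [0.4734 0.1008 0.187 ] q7 -0.24 F [0.7 0.4 0.3] open 0.01
dp [-1, -4, 14] twist [0.005, -0.001, -0.001] rows 0.2
dp [-1, -10, 47] twist [0.005, -0.001, 0.0] rows 0.8
```

>>> step_arm --motion '[{"dp": [-1, -4, 15], "twist": [0, 0, 0], "hand": -1}, {"dp": [-1, -7, 29], "twist": [0, 0, 0], "hand": -1}, {"dp": [-1, -8, 41], "twist": [0, 0, 0], "hand": -1}, {"dp": [-1, -8, 49], "twist": [0, 0, 0], "hand": -1}, {"dp": [-1, -8, 51], "twist": [0, 0, 0], "hand": -1}]'

```text
clock: 31.85
tool_pos: [0.4647, 0.0999, 0.1396]
eef_rot: [0.716, 0.699, 0.002, 0.001]
contact_force: [-11.8, -1.1, 76.8]
opening: 0.003
finger_force: 38.4
```

```bash
python3 plan.py .46 .1 .25 -1.3 ; python3 -c "
from h import *
from fit import rect
for c in ('scene','side'):
  s,p=snap(c);save('s9'+c,p);W=cloud(p);rect(W,.112,.124,(.38,.75),(.05,.4),'lid')
  I=W.reshape(-1,3)
  for x in (.44,.55,.6): 
    m=(abs(I[:,0]-x)<.01)&(abs(I[:,1]-.26)<.04); print(x,np.nanmedian(I[m,2]))
  print([(round(x['score'],2),np.round(cam2w(s,p,x['at']),3)) for x in r.search_frame(c,'latch_tab')])
  rect(W,.124,.175,(.3,.4),(.15,.25),'tab')"
```

```text
t 31.85 pos [0.4647 0.0999 0.1396] q7 -0.24 F [-11.8  -1.1  76.8] open 0.00
dp [0, -4, -110] twist [0.005, -0.002, -0.001] rows 1.8
lid 5649 c [514.4 192.8] size [263.4 267.8] ang 89.1 z 0.1171
0.44 0.11697171439996379
0.55 0.1173685130832618
0.6 0.11774277586704196
[(0.55, array([0.375, 0.199, 0.116]))]
tab 81 c [360.6 195.6] size [42.3 20.3] ang 78.6 z 0.1313
lid 2084 c [513.3 184.5] size [264.4 265. ] ang 86.6 z 0.117
0.44 0.056010966673309126
0.55 nan
0.6 0.11793459011784946
[(0.84, array([0.387, 0.176, 0.1  ]))]
tab 50 c [358.2 192.2] size [14.5 46.7] ang 1.6 z 0.1341
  return np.nanmean(a, axis, out=out, keepdims=keepdims)
```

The lid is shut, its top at z=0.117 all over, and the lever is still leaning out. I'll lift off and straddle the tab to push it back.

>>> step_arm --motion '[{"dp": [0, 0, -50], "twist": [0, 0, 0], "hand": -1}, {"dp": [0, 0, -95], "twist": [0, 0, 0], "hand": -0.1}, {"dp": [40, -50, -95], "twist": [0, 0, 0], "hand": -0.1}, {"dp": [90, -100, -95], "twist": [0, 0, 0], "hand": -0.1}, {"dp": [92, -104, -95], "twist": [0, 0, 0], "hand": -0.1}]'

```text
clock: 32.67
tool_pos: [0.3595, 0.1971, 0.2298]
eef_rot: [0.713, 0.701, 0.001, -0.001]
contact_force: [0.7, 0.9, -0.4]
opening: 0.433
finger_force: 0.0
```

```bash
python3 plan.py .361 .192 .2 -1.3 / .361 .192 .145 -1.3; python3 -c "
from h import *
from fit import rect
s,p=snap('scene');W=cloud(p);rect(W,.124,.175,(.3,.4),(.15,.25),'tab')
s,p=snap('wrist');save('w10',p)
"
```

```text
t 32.67 pos [0.3595 0.1971 0.2298] q7 -0.50 F [ 0.7  0.9 -0.4] open 0.43
dp [-5, 2, 30] twist [-0.0, -0.002, 0.006] rows 0.5
dp [-5, 2, 85] twist [-0.0, -0.002, 0.006] rows 1.4
tab 75 c [360.5 199.4] size [37.  15.7] ang 85.1 z 0.132
```

View pics/w10.png

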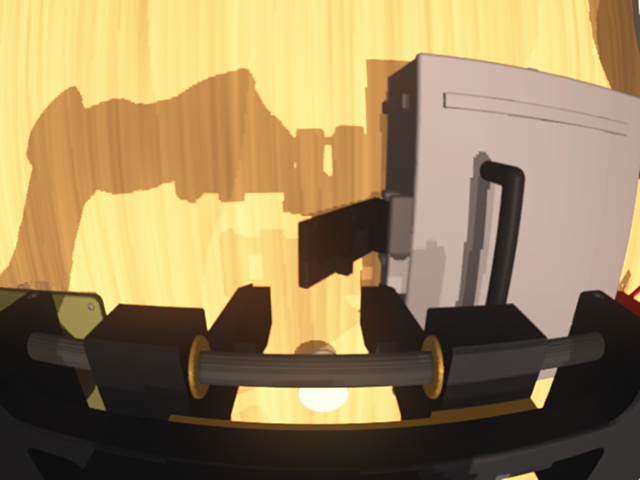

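The wrist view shows the tab's top edge at (300,245), between the fingers' inner faces at columns 270 and 362. I'll go down and push it upright.

>>> step_arm --motion '[{"dp": [-5, 2, 50], "twist": [0, 0, 0], "hand": -0.1}, {"dp": [-5, 2, 84], "twist": [0, 0, 0], "hand": -0.1}, {"dp": [-5, 2, 84], "twist": [0, 0, 0], "hand": -0.1}, {"dp": [-5, 14, 83], "twist": [0, 0, 0], "hand": -0.1}, {"dp": [-5, 26, 81], "twist": [0, 0, 0], "hand": -0.1}]'

```text
clock: 33.4
tool_pos: [0.3893, 0.1885, 0.1495]
eef_rot: [0.715, 0.699, 0.001, 0.0]
contact_force: [-1.0, -0.9, 0.1]
opening: 0.449
finger_force: 0.6
```

>>> step_arm --motion '[{"dp": [0, 10, -1], "twist": [0, 0, 0], "hand": -0.1}, {"dp": [0, 20, -2], "twist": [0, 0, 0], "hand": -0.1}, {"dp": [0, 28, -2], "twist": [0, 0, 0], "hand": -0.1}, {"dp": [0, 28, -2], "twist": [0, 0, 0], "hand": -0.1}]'

```text
clock: 33.9
tool_pos: [0.4167, 0.1881, 0.1502]
eef_rot: [0.715, 0.699, 0.001, 0.0]
contact_force: [0.3, 0.8, -0.1]
opening: 0.448
finger_force: 0.0
```

```bash
python3 plan.py .419 .192 .15 -1.3
```

```text
t 33.90 pos [0.4167 0.1881 0.1502] q7 -0.42 F [ 0.3  0.8 -0.1] open 0.45
dp [4, 2, 0] twist [0.002, -0.001, -0.001] rows 0.1
```

>>> step_arm --motion '[{"dp": [2, 3, 0], "twist": [0, 0, 0], "hand": -0.1}, {"dp": [2, 5, 0], "twist": [0, 0, 0], "hand": -0.1}, {"dp": [2, 7, 0], "twist": [0, 0, 0], "hand": -0.1}, {"dp": [2, 7, 0], "twist": [0, 0, 0], "hand": -0.1}]'

```text
clock: 34.4
tool_pos: [0.4202, 0.1899, 0.1499]
eef_rot: [0.715, 0.699, -0.002, -0.001]
contact_force: [-5.4, 2.1, 3.1]
opening: 0.451
finger_force: 2.7
```

```bash
python3 plan.py .419 .192 .15 -1.3; python3 -c "
from h import *
from fit import rect
for c in ('side','scene'):
  s,p=snap(c);W=cloud(p);rect(W,.125,.175,(.3,.412),(.15,.25),'tab')"
```

```text
t 34.40 pos [0.4202 0.1899 0.1499] q7 -0.42 F [-5.4  2.1  3.1] open 0.45
dp [2, -1, 0] twist [-0.005, 0.001, 0.001] rows 0.0
tab 179 c [398.2 185.6] size [26.2 42.8] ang 2.0 z 0.1506
tab 62 c [400.6 197. ] size [42.5 22.3] ang 89.9 z 0.1516
```

>>> step_arm --motion '[{"dp": [0, -3, 0], "twist": [0, 0, 0], "hand": 0.0}, {"dp": [0, -3, 0], "twist": [0, 0, 0], "hand": 0.0}, {"dp": [0, -3, -50], "twist": [0, 0, 0], "hand": 0.0}, {"dp": [0, -3, -110], "twist": [0, 0, 0], "hand": 0.0}, {"dp": [0, -3, -150], "twist": [0, 0, 0], "hand": 0.0}]'

```text
clock: 35.12
tool_pos: [0.4206, 0.1899, 0.3028]
eef_rot: [0.715, 0.699, 0.002, 0.001]
contact_force: [-0.7, 0.2, -1.0]
opening: 0.496
finger_force: 0.0
```

```bash
python3 -c "
from h import *
from fit import rect
for c in ('scene','side'):
  s,p=snap(c);W=cloud(p);rect(W,.13,.175,(.3,.425),(.12,.25),'tab');rect(W,.112,.124,(.38,.75),(.03,.4),'lid');rect(W,.08,.106,(.5,.68),(-.42,-.26),'night')
  save('f'+c,p)
  for n in ('mug','pepper_mill','soap_bottle','sugar_jar','egg_cup'): print(n,[(round(x['score'],2),np.round(cam2w(s,p,x['at']),3)) for x in r.search_frame(c,n)][:1])
im=p['pixels'][140:380,170:470,::-1]; cv2.imwrite('pics/fc.png',cv2.resize(im,None,fx=2.5,fy=2.5))"
```

```text
tab 126 c [411.1 195.2] size [20.4 46.6] ang 3.6 z 0.1523
lid 6074 c [526.2 193.4] size [263.6 243.8] ang 88.4 z 0.1173
night 195 c [ 621.9 -311.5] size [50.  51.5] ang 52.7 z 0.0921
mug [(0.77, array([0.768, 0.045, 0.042]))]
pepper_mill [(0.65, array([ 0.771, -0.064,  0.099]))]
soap_bottle [(0.7, array([0.476, 0.545, 0.112]))]
sugar_jar []
egg_cup [(0.64, array([ 0.772, -0.061,  0.101]))]
tab 102 c [405.2 189.8] size [ 9.7 46.4] ang 2.5 z 0.1509
lid 3459 c [523.5 189.4] size [273.2 243.6] ang 88.6 z 0.1174
night 386 c [ 618.3 -322.9] size [49.  53.4] ang 58.4 z 0.0927
mug [(0.85, array([0.764, 0.024, 0.049]))]
pepper_mill []
soap_bottle [(0.7, array([0.465, 0.52 , 0.076]))]
sugar_jar [(0.81, array([ 0.541, -0.525,  0.088]))]
egg_cup []
```

View pics/fc.png

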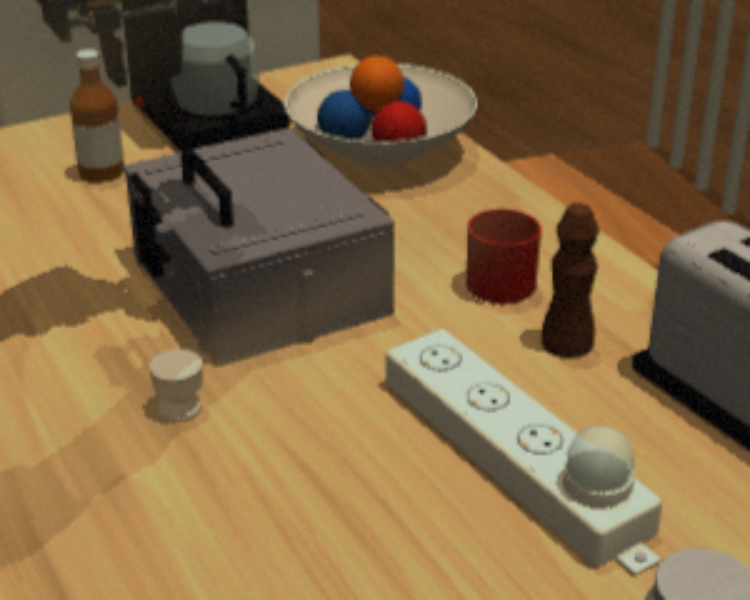

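The final picture shows the lid shut, the latch upright at (145,220), and only the night light on the strip. The other kitchen things stand where they did. I'll hand the job in.

```bash
python3 -c "
from plant import r
print(r.finish_job())"
```

```text
the job is handed in; nothing more can be done
None
```

The job is handed in: the phone charger, cell charger and long power bank are in the case, the lid is shut and the latch lever is back over it. The night light and other kitchen things were left in place; the arm finished at about 35 s of the 210 s, and the hand-in gave no verdict.

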